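Get the long cutting die out of its case and hang it up

ROBOT

A 7-joint arm with a two-finger parallel gripper is mounted at the origin on the work surface. World frame = base frame: x ahead of the robot, y to its left, z up, the work surface at z = 0. Lengths are in m, angles in degrees, forces in N, time in s.
With the tool pointing down it reaches from about 0.425 to 0.875 m from the base axis. Payload 4.7 kg.
Tool frame: the origin (TCP) lies on the centre line of the jaws, within the pads' length; the fingertips stand 17 mm ahead of it and the grasp point (between the pads) lies 2 mm behind it; z points along the fingers, y is the line along which they close (so a half turn about z gives the same grasp; the last joint's range is limited). The gripper opens to 87 mm and grips with 3 to 60 N. Pads are 19 mm wide; open, the fingers measure 117 mm over their backs; the gripper's body (75 mm by 190 mm) begins 51 mm behind the grasp point.
Start: joints at [75.464, 18.392, -4.016, 83.108, 1.295, 78.541, -3.26], TCP at [0.172, -0.627, 0.24] pointing down, gripper open.
Joint ranges: [-163.93, 163.93], [-17.29, 119.83], [-79.2, 71.16], [3.27, 140.29], [-89.18, 269.18], [5.43, 117.66], [-154.24, 154.24]. Speed limits (degrees/s): [147.25, 147.25, 180, 180, 180, 180, 180].

INTERFACE

Orientations are given as [roll, pitch, yaw] about the fixed x, y, z axes, in that order (R = Rz(yaw) Ry(pitch) Rx(roll)).
In Python, from cell import env, read_camera gives the robot as it stands.
- The arm moves only by the shell command python3 -m jog 'ROWS' [FORCE]. ROWS is JSON, a list of rows, each a list of 5 numbers: the opening, from 0 (shut) to 1 (fully open), then the shift along the tool's x, y, z each as a share of 0.02 m, from -1 to 1, then the turn about the tool's z as a share of 45 degrees, from -1 to 1. In form: [[gripper, x, y, z, yaw], ...]. A call has 1 to 12 rows; each row shifts and turns the commanded pose from where the row before left it, along the tool's axes as they then stand; what a row does not reach is not made up. A row lasts 1/12 s, in which the tool goes at most 41.7 mm and 7.16 degrees, less where a joint would pass 70% of its speed; a pose out of reach is approached as far as the arm can. A call with a number of a shift or a turn outside -1 to 1 is refused whole. A call with a gripper value outside its range is refused whole. The fingers move at their own pace and stop on an object; FORCE is the grip in N (left out, the last holds). Time passes only in rows, so rows that do not move let the fingers close. It gives the time, the measured TCP pose, the force, the opening and the grip force at its end, in the units of the state.
- env.get_obs(): the state, without advancing time (a new reading comes with each control period).
- read_camera(name): name is "scene" or "top"; returns a dict with "color" (420x560x3 uint8, red, green, blue), "range_z" (420x560 float32, m along the optical axis (not along the pixel's ray), 0 where there is no reading), "mtx" (3x3 intrinsics, pixels), "world_from_camera" (4x4, takes a point from camera to world coordinates). Camera axes: x right, y down, z forward; pixel columns grow to the right and rows downward; lengths in m; the calibration is good to about 2 mm. A picture is of the moment at which its call begins.
- env.sign_off(): hands the job in; it is judged then, once.
The state is a dict: "time_s": time; "qpos": joint angles; "joint_velocities": joint speeds; "effort": joint torques, N m; "tool_pos": TCP position; "tool_rot": TCP orientation; "force": force on the tool from outside, world axes, zero at the start; "wrist_torque": the same for the moment, N m; "grip_width": finger opening in m; "grasp_force": force on a finger pad.
Only numpy, scipy, OpenCV 4.12 (cv2) and the standard library are available. Lean on these libraries where they do the work, as an engineer would, in place of code of your own. Each camera call takes 0.05 s, during which the arm holds its last target. There are 200 camera calls.

TASK

Move the press weight off the die case and set it down gently, flat on the stone slab. Then lift the case's lid right back until it rests on its stop, take out the long open die and hang it level by its top bar over both prongs of the stand. Leave the lid open, the two short cross-braced dies in their slots and everything else on the bench where it is.

Things in the scene. Friction and masses are not known exactly. Their poses are not given: they have to be found in the camera images.
- case: Plywood die case, fixed, 170 (x) x 220 (y) x 105 mm high, walls and floor 8 mm, open on top under its lid. Origin: centre of its underside; +x points from its front to the hinge side, z up. Three slots for dies on edge run along x at y = -60, 0 and +60 mm, each between two rails 28 mm apart that reach 43 mm above the underside.
- lid (a joint): Angle of the case's lid: 0 closed, grows as it opens, 1.85 rad is the stop (just past upright). The hinge is stiff: the lid stays where it is left, and takes about 5 N at the handle to move.
- lid_hinge (a point): Point on the hinge axis at the middle of the case's far top edge, turning with the lid. The axis is its y axis. The lid is a plywood panel 170 x 220 x 8 mm, 0.3 kg, reaching from here along its own -x, its underside at z = 0 and its top at z = 8 mm in this frame.
- lid_handle (a point): Middle of the dark steel bar handle on the lid, 140 mm from the hinge and 30 mm from the lid's free edge, 35 mm above the lid's top. The bar is about 10 mm thick and 100 mm long along the lid's y; it stands on a post at each end.
- weight: Marble press weight lying on the lid: block 60 (x) x 90 (y) x 32 mm high with an upright steel grip fin on top, 12 (x) x 64 (y) mm, from 32 to 62 mm above the underside; about 0.55 kg. Origin: centre of the underside.
- slab: Marble tooling slab, fixed on the bench, 150 (x) x 140 (y) x 30 mm high. Origin: centre of the underside, the top is 30 mm above. It lies to the left or right of the case, with the stand on the other side.
- long_die: The long open steel cutting die: a rectangular frame standing on edge in one of the slots, 130 (x) long, 22 (y) thick, 90 mm high, 0.34 kg. Top bar 26 mm tall (64 to 90 mm above the underside), bottom bar 10 mm, side bars 10 mm; the opening is 110 x 54 mm and goes through along y. Origin: centre of the underside.
- long_die_bar (a point): Centre of the long die's top bar, 77 mm above the die's underside, axes as the die's.
- short_die_a: Short cross-braced steel die on edge in another slot, 85 (x) x 22 (y) x 90 mm high. Origin: centre of the underside.
- short_die_b: Second short die, the same as the other, in the remaining slot.
- stand: Wooden hanging stand, fixed, base 130 x 120 x 12 mm. Two dark steel prongs 10 mm thick, at y = -32 and +32 mm, reach along -x from a crossbar 90 mm wide (front face at x = +20, top at 150 mm) to x = -86 mm, where they turn up. Prongs' tops 145 mm above the bench, upturned tips 163 mm; nothing is higher. Origin: underside of the base.
- stand_prongs (a point): Point midway between the prongs, level with their tops (145 mm above the bench), 50 mm in front of the crossbar and 56 mm behind the upturned tips. Axes as the stand's: -x runs out along the prongs, z up. The hung die's top bar lies across both prongs about here, its y axis along this x.
- tool_pot: Bystander: open white pot, 60 mm across, 95 mm high, loose.
- glue_jar: Bystander: amber jar, 60 mm across, 85 mm high, loose.
- mallet: Bystander: mallet lying down, about 190 mm long, head 85 mm wide and 48 mm high, loose. Origin: underside, between handle and head.
- tape_roll: Bystander: roll of tape lying flat, 100 mm across, 24 mm high, loose.
- dye_bottle: Bystander: white bottle, 56 mm across, 150 mm high, loose.
- beeswax_block: Bystander: yellow-brown block 70 x 50 x 30 mm, loose, in front of the case.

How it is judged (in metres and radians):
On the way, in this order (a step that is already met when the one before it is completed fails the run):
1. the press weight stands on the slab, released (x of weight in the frame of slab between -0.06 and 0.06 m and y of weight in the frame of slab between -0.055 and 0.055 m and z of weight in the frame of slab between 0.025 and 0.036 m and angle between weight's own z axis and vertical below 0.1 rad and linear speed of weight below 0.03 m/s and contact force between the fingers and weight below 0.2 N), for 0.2 s.
2. the lid is open on its stop (over 1.78 rad) (value of joint lid above 1.78 rad), for 0.2 s.
3. the long die hangs on both prongs, released (x of long_die_bar in the frame of stand_prongs between -0.045 and 0.045 m and y of long_die_bar in the frame of stand_prongs between -0.025 and 0.025 m and z of long_die_bar in the frame of stand_prongs between 0.008 and 0.022 m and angle between long_die's own z axis and vertical below 0.15 rad and linear speed of long_die below 0.03 m/s and contact force between the fingers and long_die below 0.2 N and contact force between long_die and stand above 1 N), for 0.2 s.
At the end, for the whole second after the job is handed in: Weight upright on the slab, within 60 x 55 mm of its centre; lid past 1.78 rad; long die at rest on both prongs, its bar centre within 45 mm along and 25 mm across of stand_prongs and 8 to 22 mm above it, tilt under 0.15 rad; all released (all of step 1 and all of step 3 and value of joint lid above 1.78 rad); the robot touches nothing.
It fails at once if the press weight is tipped (over 0.6 rad) (angle between weight's own z axis and vertical above 0.6 rad).
It fails at once if the press weight is dropped or banged down on the slab (faster than 0.4 m/s within 25 mm of its top) (x of weight in the frame of slab between -0.1 and 0.1 m and y of weight in the frame of slab between -0.1 and 0.1 m and z of weight in the frame of slab below 0.055 m and linear speed of weight above 0.4 m/s).
It fails at once if a short die is taken out of its slot or shifted over 30 mm (distance of any of short_die_a, short_die_b from where it was at the start of the episode above 0.03 m).
It fails at once if a bystander is moved over 40 mm or tipped over (distance of any of tool_pot, glue_jar, mallet, tape_roll, dye_bottle, beeswax_block from where it was at the start of the episode above 0.04 m or angle between any of tool_pot, glue_jar, mallet, tape_roll, dye_bottle, beeswax_block's own z axis and vertical above 0.5 rad).
It also fails if it takes over 72 s, if anything falls off the work surface, if the arm or the gripper's body presses on something with over 40 N, if the wrist force passes 120 N, or if a joint passes its speed limit or range.

## Working session

There is one attempt and no reset: what is moved stays moved. The work goes in short steps, Python scripts to look and compute and a shell command to move; the robot and the scene stay as the last step left them, time stands still between calls to the robot, and variables do not carry over. Pictures are saved under pics/ and viewed, at most 10 in all, crops included, and the job is handed in when it is done.

```bash
mkdir -p pics; ls; python3 - <<'E'
from cell import env, read_camera
import cv2,numpy as np
print(env.get_obs())
for n in("scene","top"):
    c=read_camera(n); cv2.imwrite(f"pics/{n}0.png",c["color"][:,:,::-1]); np.savez(f"pics/{n}0.npz",**c)
    print(n,c["mtx"].tolist(),c["world_from_camera"].round(3).tolist())
E
```

```text
pics
{'time_s': 0.0, 'qpos': array([75.4650259 , 18.44099175, -4.01326161, 83.17312536,  1.29490741,
       78.54072697, -3.26006144]), 'joint_velocities': array([-0.08517928,  0.03082185, -0.03627318,  0.018712  , -0.02225287,
       -0.010085  ,  0.00016259]), 'effort': array([-4.25016433e-04, -4.91282451e+01, -4.04550070e-01, -3.12525773e+01,
       -6.40596240e-02,  4.38896427e-02,  1.75153496e-04]), 'tool_pos': array([ 0.17178157, -0.62636383,  0.23845484]), 'tool_rot': array([-1.79890381e+02,  6.26710885e-03,  1.53424566e+01]), 'force': array([-0.37229575,  0.10355006, -0.54691953]), 'wrist_torque': array([ 0.01120031,  0.02720991, -0.01707015]), 'grasp_force': 0.0, 'grip_width': 0.08679973484133835}
scene [[474.66307817246593, 0.0, 282.41452998054876], [0.0, 474.66307817246593, 216.64481851943887], [0.0, 0.0, 1.0]] [[-0.86, 0.422, -0.285, 0.903], [0.509, 0.695, -0.507, 0.637], [-0.016, -0.582, -0.813, 1.131], [0.0, 0.0, 0.0, 1.0]]
top [[462.9241627919616, 0.0, 283.4047782638859], [0.0, 462.9241627919616, 206.70991029462434], [0.0, 0.0, 1.0]] [[0.009, -0.985, 0.17, 0.356], [-1.0, -0.009, 0.003, -0.004], [-0.002, -0.17, -0.985, 1.307], [0.0, 0.0, 0.0, 1.0]]
```

View pics/top0.png

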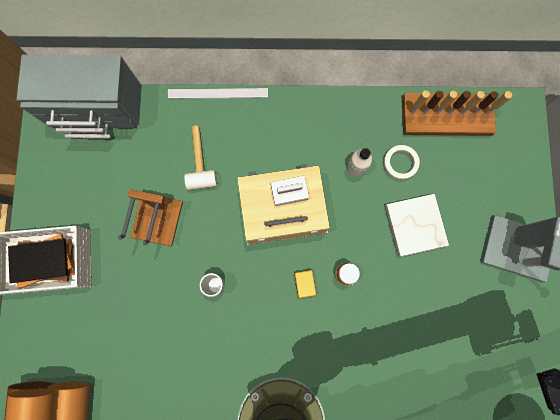

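View pics/scene0.png

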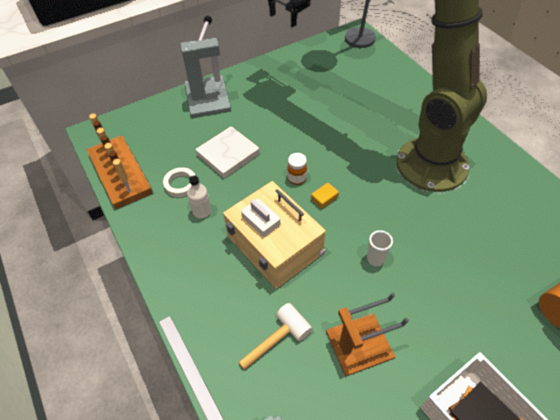

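The top view shows the closed case at (283,205) with the weight at (290,189) and the handle at (286,221). The slab is at (417,225) on the right, and the stand is at (152,218) on the left with prongs pointing to the lower-left at (125,220). I'll measure poses next.

```bash
cat > h.py <<'E'
import numpy as np,cv2
def cloud(c,box=None):
    z=c["range_z"]; v,u=np.mgrid[:z.shape[0],:z.shape[1]]
    if box: m=np.zeros(z.shape,bool); m[box[1]:box[3],box[0]:box[2]]=1; m&=z>0
    else: m=z>0
    p=np.stack([u[m],v[m],np.ones(m.sum())],0); p=np.linalg.inv(c["mtx"])@p*z[m]
    T=c["world_from_camera"]; return (T[:3,:3]@p).T+T[:3,3], c["color"][m]
def rect(P,lo,hi,x=None,y=None,name=""):
    m=(P[:,2]>lo)&(P[:,2]<hi)
    if x: m&=(P[:,0]>x[0])&(P[:,0]<x[1])
    if y: m&=(P[:,1]>y[0])&(P[:,1]<y[1])
    Q=P[m]
    if len(Q)<5: print(name,len(Q)); return Q
    (cx,cy),(w,h),a=cv2.minAreaRect((Q[:,:2]*1000).astype(np.float32))
    print(name,len(Q),"c",round(cx,1),round(cy,1),"wh",round(w,1),round(h,1),"ang",round(a,1),"zmed",round(np.median(Q[:,2])*1000,1)); return Q
E
python3 - <<'E'
from h import *
A=dict(np.load("pics/top0.npz"));B=dict(np.load("pics/scene0.npz"))
for n,c,bx in(("top",A,dict(case=(225,155,340,255),slab=(375,180,460,270),stand=(110,180,190,255))),("scene",B,dict(case=(215,175,335,290),slab=(185,120,270,180),stand=(320,285,415,380)))):
    P,_=cloud(c,bx["case"])
    rect(P,.105,.12,name=n+" lid"); rect(P,.14,.155,name=n+" blocktop+handle")
    rect(P,.160,.19,name=n+" fin")
    P,_=cloud(c,bx["slab"]); rect(P,.022,.038,name=n+" slab")
    P,_=cloud(c,bx["stand"]); rect(P,.006,.02,name=n+" base"); rect(P,.13,.17,name=n+" prongs+bar"); rect(P,.155,.17,name=n+" tips")
# split handle / block
    P,col=cloud(c,bx["case"]); d=col.astype(int).sum(1)
    rect(P[(d<200)],.137,.16,name=n+" handle dark"); rect(P[(d>380)],.138,.152,name=n+" block light")
    P,col=cloud(c,bx["stand"]); d=col.astype(int).sum(1); m=abs(col[:,0].astype(int)-col[:,2])<25
    Q=rect(P[m],.137,.152,name=n+" steel"); Q=Q*1000
    k=cv2.kmeans(Q[:,:2].astype(np.float32),2,None,(3,50,.1),5,0)[1].ravel()
    for i in(0,1):
        q=Q[k==i]; print(cv2.fitLine(q[:,:2].astype(np.float32),2,0,.01,.01).ravel(),q.min(0),q.max(0))
E
```

```text
top lid 4314 c 578.4 2.9 wh 184.0 220.4 ang 9.2 zmed 114.1
top blocktop+handle 771 c 573.0 -5.1 wh 116.7 120.1 ang 8.7 zmed 146.5
top fin 152 c 601.1 -15.2 wh 12.2 63.9 ang 11.6 zmed 175.6
top slab 2694 c 530.5 -371.9 wh 150.2 140.9 ang 12.9 zmed 30.6
top base 1645 c 550.1 380.4 wh 208.9 221.0 ang 0.0 zmed 12.4
top prongs+bar 672 c 526.5 362.9 wh 90.1 130.4 ang 78.8 zmed 147.5
top tips 37 c 522.4 359.8 wh 72.0 128.5 ang 74.5 zmed 160.8
top handle dark 3
top block light 639 c 574.8 -21.0 wh 114.9 89.8 ang 11.7 zmed 145.8
top steel 298 c 529.3 360.6 wh 79.6 124.3 ang 76.8 zmed 144.7
[ 9.8190057e-01 -1.8939699e-01  5.2725024e+02  3.9481750e+02] [475.06202943 381.95291148 138.04141208] [575.82299557 407.14852052 151.59353628]
[ 9.8088318e-01 -1.9459748e-01  5.1594916e+02  3.3194684e+02] [462.54351174 307.59452751 138.95583952] [580.69069823 344.21626655 150.77612101]
scene lid 3557 c 580.0 3.4 wh 182.4 222.5 ang 9.0 zmed 113.5
scene blocktop+handle 647 c 573.1 -3.7 wh 116.7 124.2 ang 9.4 zmed 146.1
scene fin 153 c 602.3 -15.3 wh 13.6 67.1 ang 13.4 zmed 173.7
scene slab 1610 c 567.4 -362.9 wh 229.8 146.0 ang 14.0 zmed 29.9
scene base 1970 c 503.2 336.7 wh 244.1 219.3 ang 55.4 zmed 12.0
scene prongs+bar 925 c 526.7 364.0 wh 90.2 131.7 ang 78.8 zmed 146.9
scene tips 45 c 521.3 366.8 wh 71.5 117.7 ang 80.9 zmed 159.7
scene handle dark 4
scene block light 517 c 573.3 -4.9 wh 116.7 121.7 ang 9.4 zmed 145.4
scene steel 386 c 518.0 366.0 wh 74.6 103.6 ang 79.0 zmed 144.3
[ 9.8083836e-01 -1.9482335e-01  5.1270087e+02  3.3468405e+02] [462.74193373 320.38775715 137.44259882] [561.59653757 348.09255215 151.62920782]
[ 9.7978759e-01 -2.0004067e-01  5.2273596e+02  3.9781625e+02] [474.00469384 382.74254224 137.47924841] [575.31941351 410.67857253 151.77605989]
```

```bash
cat >> h.py <<'E'
def step(tgt,yaw,obs=None):
    "shift in tool axes (after a turn to yaw) in 20 mm units, and turn in 45 deg units"
    from cell import env
    o=env.get_obs(); y0=o["tool_rot"][2]; d=np.array(tgt)-o["tool_pos"]
    def s(y): 
        c,n=np.cos(np.radians(y)),np.sin(np.radians(y)); return np.round([(c*d[0]+n*d[1])/.02,(n*d[0]-c*d[1])/.02,-d[2]/.02],2)
    t=(y0-yaw+180)%360-180
    print("t",round(o["time_s"],2),"pos",o["tool_pos"].round(4),"rot",o["tool_rot"].round(1),"| shift now-yaw",s(y0),"after-turn",s(yaw),"turn",round(t/45,2))
E
python3 - <<'E'
from h import *
A=dict(np.load("pics/top0.npz"));B=dict(np.load("pics/scene0.npz"))
def ext(P,a,lab):
    a=np.radians(a);X=P[:,0]*np.cos(a)+P[:,1]*np.sin(a);Y=-P[:,0]*np.sin(a)+P[:,1]*np.cos(a)
    e=[np.percentile(v,q)*1000 for v in(X,Y) for q in(0,1,50,99,100)]; print(lab,np.round(e,1)); return X,Y
for c,bx in((A,dict(case=(225,155,340,255),stand=(110,180,190,255))),(B,dict(case=(215,175,335,290),stand=(320,285,415,380)))):
    P,col=cloud(c,bx["case"]); L=P[(P[:,2]>.108)&(P[:,2]<.118)]
    X,Y=ext(L,9,"lid")
    # side edges yaw: max/min Y per x bin
    for f in(np.min,np.max):
        xs=np.arange(X.min()+.03,X.max()-.03,.005); e=[f(Y[abs(X-x)<.003]) for x in xs]; print("edge dyaw",np.degrees(np.polyfit(xs,e,1)[0]))
    a=np.radians(9);X=P[:,0]*np.cos(a)+P[:,1]*np.sin(a)
    H=P[(P[:,2]>.135)&(P[:,2]<.16)&(X<.545)]; rect(H,.1,.2,name="handle")
    P,col=cloud(c,bx["stand"]); Q=P[(P[:,2]>.137)&(P[:,2]<.17)]; ext(Q,-11.1,"stand all")
    ext(P[(P[:,2]>.155)&(P[:,2]<.17)],-11.1,"tips")
for n,c in(("top",A),("scene",B)):
    P,col=cloud(c); m=(P[:,2]>.02)&(P[:,0]>.3)&(P[:,0]<.9)&(abs(P[:,1])<.6)
    print(n,[(round(P[k,0],2),round(P[k,1],2),round(P[k,2],2)) for k in np.where(m&(P[:,2]>.18))[0][::200]])
step([.6,-.015,.25],102)
E
```

```text
lid [ 481.8  483.2  555.2  651.   663.5 -198.  -195.9  -71.7   20.2   22.3]
edge dyaw 0.3139296543219577
edge dyaw 0.039320380050394385
handle 185 c 519.8 -6.9 wh 11.2 107.7 ang 8.9 zmed 153.7
stand all [381.5 383.8 481.5 511.1 512.  412.2 413.6 456.4 499.9 502.4]
tips [381.5 381.6 387.3 507.3 510.2 422.  422.  484.6 493.2 493.9]
lid [ 482.2  484.5  567.3  652.   664.6 -198.7 -195.5  -55.1   21.9   23.7]
edge dyaw 0.4600893434003743
edge dyaw 0.041660574639622736
handle 162 c 520.5 -4.8 wh 12.7 109.4 ang 9.4 zmed 152.9
stand all [381.  384.8 484.4 512.  512.7 413.4 416.  463.3 502.7 503.3]
tips [381.  381.3 388.1 499.1 499.4 422.7 422.9 470.  494.1 494.1]
top [(np.float64(0.9), np.float64(0.59), np.float64(0.19)), (np.float64(0.88), np.float64(0.57), np.float64(0.18)), (np.float64(0.87), np.float64(0.59), np.float64(0.18)), (np.float64(0.86), np.float64(0.56), np.float64(0.18)), (np.float64(0.84), np.float64(0.49), np.float64(0.18)), (np.float64(0.83), np.float64(0.45), np.float64(0.18))]
scene [(np.float64(0.83), np.float64(0.43), np.float64(0.18))]
t 0.1 pos [ 0.1718 -0.6264  0.2386] rot [-179.9    0.    15.3] | shift now-yaw [ 28.74 -23.82  -0.57] after-turn [25.45 27.3  -0.57] turn -1.93
```

```bash
python3 -m jog '[[1,1,-0.82,-0.3,0],[1,1,-0.82,-0.3,0],[1,1,-0.82,0,0],[1,1,-0.82,0,0],[1,1,-0.82,0,0],[1,1,-0.82,0,0],[1,1,-0.82,0,0],[1,1,-0.82,0,0],[1,1,-0.82,0,0],[1,1,-0.82,0,0],[1,1,-0.82,0,0],[1,1,-0.82,0,0]]'
python3 -m jog '[[1,1,-0.82,0,0],[1,1,-0.82,0,0],[1,1,-0.82,0,0],[1,1,-0.82,0,0],[1,1,-0.82,0,0],[1,1,-0.82,0,0],[1,1,-0.82,0,0],[1,1,-0.82,0,0],[1,1,-0.82,0,0],[1,1,-0.82,0,0],[1,1,-0.82,0,0],[1,1,-0.82,0,0]]'
python3 -m jog '[[1,1,-0.82,0,0],[1,1,-0.82,0,0],[1,1,-0.82,0,0],[1,1,-0.82,0,0],[1,0.7,-0.82,0,0],[1,0,0,0,-0.14],[1,0,0,0,-0.14],[1,0,0,0,-0.14],[1,0,0,0,-0.14],[1,0,0,0,-0.14],[1,0,0,0,-0.14],[1,0,0,0,-0.14]]'
python3 -m jog '[[1,0,0,0,-0.14],[1,0,0,0,-0.14],[1,0,0,0,-0.14],[1,0,0,0,-0.14],[1,0,0,0,-0.14],[1,0,0,0,-0.14],[1,0,0,0,-0.13],[1,0,0,0,0],[1,0,0,0,0]]'
python3 -c "
from h import *; step([.6015,-.0153,.165],102)"
```

```text
time_s: 1.1
tool_pos: [0.3517, -0.3722, 0.2512]
tool_rot: [-180.0, 0.0, 15.3]
force: [-0.1, -0.6, 0.1]
grip_width: 0.0868
grasp_force: 0.0
time_s: 2.1
tool_pos: [0.531, -0.1192, 0.2512]
tool_rot: [-180.0, 0.0, 15.3]
force: [0.7, -0.3, 0.5]
grip_width: 0.087
grasp_force: 0.0
time_s: 3.1
tool_pos: [0.5993, -0.0164, 0.251]
tool_rot: [-179.9, 0.0, 59.8]
force: [-0.0, 0.1, -0.3]
grip_width: 0.0865
grasp_force: 0.0
time_s: 3.85
tool_pos: [0.5994, -0.0164, 0.2511]
tool_rot: [-180.0, -0.0, 102.9]
force: [0.7, -0.0, 0.6]
grip_width: 0.0871
grasp_force: 0.0
t 3.85 pos [ 0.5994 -0.0164  0.2511] rot [-180.    -0.   102.9] | shift now-yaw [0.03 0.11 4.3 ] after-turn [0.03 0.11 4.3 ] turn 0.02
```

```bash
python3 -m jog '[[1,0.03,0.11,0.8,0],[1,0,0,0.8,0],[1,0,0,0.8,0],[1,0,0,0.8,0],[1,0,0,0.6,0],[1,0,0,0.3,0],[1,0,0,0.2,0],[1,0,0,0,0],[0,0,0,0,0],[0,0,0,0,0],[0,0,0,0,0],[0,0,0,0,0]]' 35
python3 -m jog '[[0,0,0,0,0],[0,0,0,0,0],[0,0,0,0,0],[0,0,0,-0.2,0],[0,0,0,-0.4,0],[0,0,0,-0.6,0],[0,0,0,-0.7,0],[0,0,0,-0.7,0],[0,0,0,-0.7,0],[0,0,0,-0.5,0],[0,0,0,-0.2,0],[0,0,0,0,0]]'
python3 -c "
from h import *; step([.5305,-.3719,.1],102.9+.5)"
```

```text
time_s: 4.85
tool_pos: [0.602, -0.0152, 0.1662]
tool_rot: [179.9, 0.0, 103.1]
force: [0.4, -0.2, 0.0]
grip_width: 0.0682
grasp_force: 0.0
time_s: 5.85
tool_pos: [0.6024, -0.0151, 0.2473]
tool_rot: [179.9, 0.1, 103.1]
force: [0.2, 0.3, -0.4]
grip_width: 0.0008
grasp_force: 0.0
t 5.85 pos [ 0.6024 -0.0151  0.2473] rot [1.799e+02 1.000e-01 1.031e+02] | shift now-yaw [-16.56  -7.54   7.37] after-turn [-16.52  -7.63   7.37] turn -0.01
```

```bash
python3 -m jog '[[0.5,0,0,0,0],[0.5,0,0,0,0],[0.5,0,0,0,0],[0.5,0,0,0,0],[0.5,0,0,0,0],[0.5,0,0,0,0],[0.5,0,0,0,0],[0.5,0,0,0,0],[0.5,0,0,0,0],[0.5,0,0,0,0]]'
python3 - <<'E'
from cell import read_camera
from h import *
for n,bx in(("top",(225,155,340,255)),("scene",(215,175,335,290))):
    P,_=cloud(read_camera(n),bx); rect(P,.160,.18,name=n+" fin")
step([.6015,-.0153,.165],102)
E
```

```text
time_s: 6.68
tool_pos: [0.6017, -0.0152, 0.2455]
tool_rot: [-180.0, 0.0, 103.1]
force: [0.3, 0.6, -0.5]
grip_width: 0.0433
grasp_force: 0.0
top fin 0
scene fin 141 c 601.8 -14.5 wh 13.9 65.1 ang 12.4 zmed 173.6
t 6.78 pos [ 0.6017 -0.0152  0.2455] rot [-180.     0.   103.1] | shift now-yaw [-0.   -0.01  4.03] after-turn [-0.   -0.01  4.03] turn 0.02
```

The weight hasn't moved, so I'll grasp it again and give the fingers time to close.

```bash
python3 -m jog '[[0.5,0,0,0.8,0],[0.5,0,0,0.8,0],[0.5,0,0,0.8,0],[0.5,0,0,0.8,0],[0.5,0,0,0.5,0],[0.5,0,0,0.3,0],[0,0,0,0,0],[0,0,0,0,0],[0,0,0,0,0],[0,0,0,0,0],[0,0,0,0,0],[0,0,0,0,0]]' 35
python3 -m jog '[[0,0,0,0,0],[0,0,0,0,0],[0,0,0,0,0],[0,0,0,0,0]]'
```

```text
time_s: 7.78
tool_pos: [0.6022, -0.0152, 0.1662]
tool_rot: [179.9, 0.0, 103.1]
force: [0.9, 0.8, -1.3]
grip_width: 0.0119
grasp_force: 35.4
time_s: 8.12
tool_pos: [0.6022, -0.0152, 0.1661]
tool_rot: [179.9, 0.0, 103.1]
force: [0.3, 0.2, 3.8]
grip_width: 0.0118
grasp_force: 35.0
```

```bash
python3 -m jog '[[0,0,0,-0.2,0],[0,0,0,-0.4,0],[0,0,0,-0.6,0],[0,0,0,-0.7,0],[0,0,0,-0.7,0],[0,0,0,-0.7,0],[0,0,0,-0.5,0],[0,0,0,-0.2,0],[0,0,0,0,0]]'
python3 -c "
from h import *; step([.5305,-.3719,.085],103.1)"
```

```text
time_s: 8.87
tool_pos: [0.6024, -0.0151, 0.2473]
tool_rot: [179.9, 0.1, 103.1]
force: [1.1, -0.7, -4.9]
grip_width: 0.012
grasp_force: 34.9
t 8.87 pos [ 0.6024 -0.0151  0.2473] rot [1.799e+02 1.000e-01 1.031e+02] | shift now-yaw [-16.56  -7.54   8.11] after-turn [-16.56  -7.54   8.11] turn -0.0
```

```bash
python3 -m jog '[[0,-0.4,-0.2,0,0],[0,-0.8,-0.4,0,0],[0,-1,-0.45,0,0],[0,-1,-0.45,0,0],[0,-1,-0.45,0,0],[0,-1,-0.45,0,0],[0,-1,-0.45,0,0],[0,-1,-0.45,0,0],[0,-1,-0.45,0,0],[0,-1,-0.45,0,0],[0,-1,-0.45,0,0],[0,-1,-0.45,0,0]]'
python3 -m jog '[[0,-1,-0.45,0,0],[0,-1,-0.45,0,0],[0,-1,-0.45,0,0],[0,-1,-0.45,0,0],[0,-0.8,-0.4,0,0],[0,-0.5,-0.25,0,0],[0,0,0,0.4,0],[0,0,0,0.8,0],[0,0,0,0.8,0],[0,0,0,0.8,0],[0,0,0,0.8,0],[0,0,0,0.8,0]]'
python3 -m jog '[[0,0,0,0.8,0],[0,0,0,0.7,0],[0,0,0,0.5,0],[0,0,0,0.4,0],[0,0,0,0.3,0],[0,0,0,0.2,0],[0,0,0,0.2,0],[0,0,0,0.2,0],[0,0,0,0,0],[0,0,0,0,0]]'
python3 -c "
from h import *; step([.5305,-.3719,.083],103.1)"
```

```text
time_s: 9.87
tool_pos: [0.5516, -0.2582, 0.2443]
tool_rot: [-179.9, -0.1, 103.1]
force: [0.8, -0.4, -5.4]
grip_width: 0.0114
grasp_force: 34.9
time_s: 10.87
tool_pos: [0.5298, -0.3685, 0.1561]
tool_rot: [180.0, -0.1, 103.2]
force: [-0.3, 0.1, -5.1]
grip_width: 0.0117
grasp_force: 34.9
time_s: 11.7
tool_pos: [0.5294, -0.371, 0.0917]
tool_rot: [180.0, 0.0, 103.1]
force: [-0.1, -0.2, -4.9]
grip_width: 0.0116
grasp_force: 34.9
t 11.7 pos [ 0.5294 -0.371   0.0917] rot [180.    0.  103.1] | shift now-yaw [-0.06  0.04  0.43] after-turn [-0.06  0.04  0.43] turn -0.0
```

```bash
python3 -m jog '[[0,0,0,0.1,0],[0,0,0,0.1,0],[0,0,0,0.1,0],[0,0,0,0.05,0],[0,0,0,0.05,0],[0,0,0,0,0],[0,0,0,0,0]]'
```

```text
time_s: 12.28
tool_pos: [0.5293, -0.3708, 0.0835]
tool_rot: [-180.0, -0.0, 103.1]
force: [0.3, -0.5, -4.9]
grip_width: 0.0118
grasp_force: 34.9
```

```bash
python3 -m jog '[[0,0,0,0.04,0],[0,0,0,0.03,0],[0,0,0,0.03,0],[0,0,0,0,0],[0,0,0,0,0]]'
```

```text
time_s: 12.7
tool_pos: [0.5295, -0.371, 0.0827]
tool_rot: [-180.0, 0.0, 103.1]
force: [-3.2, 1.8, 4.8]
grip_width: 0.012
grasp_force: 34.9
```

```bash
python3 -m jog '[[0.5,0,0,0,0],[0.5,0,0,0,0],[0.5,0,0,0,0],[0.5,0,0,0,0],[0.5,0,0,0,0],[0.5,0,0,0,0],[0.5,0,0,0,0],[0.5,0,0,0,0]]'
python3 -m jog '[[0.5,0,0,-0.5,0],[0.5,0,0,-1,0],[0.5,0,0,-1,0],[0.5,0,0,-1,0],[0.5,0,0,-1,0],[0.5,0,0,-1,0],[0.5,0,0,-1,0],[0.5,0,0,0,0]]'
python3 - <<'E'
from cell import read_camera
from h import *
for n,bx in(("top",(375,170,460,270)),("scene",(185,100,270,180))):
    P,_=cloud(read_camera(n),bx); rect(P,.082,.098,name=n+" fin");rect(P,.055,.07,name=n+" block")
step([.5202,-.006,.21],99)
E
```

```text
time_s: 13.37
tool_pos: [0.5294, -0.3709, 0.0815]
tool_rot: [180.0, 0.0, 103.1]
force: [-1.2, 0.1, -0.6]
grip_width: 0.0428
grasp_force: 0.0
time_s: 14.03
tool_pos: [0.5316, -0.3717, 0.2173]
tool_rot: [179.7, 0.4, 103.1]
force: [-0.0, 0.0, 0.9]
grip_width: 0.0433
grasp_force: 0.0
top fin 114 c 528.3 -370.3 wh 12.0 63.8 ang 12.5 zmed 91.9
top block 590 c 528.3 -370.3 wh 60.3 90.9 ang 12.4 zmed 62.4
scene fin 87 c 529.9 -369.4 wh 13.8 66.5 ang 12.9 zmed 90.2
scene block 322 c 529.9 -371.0 wh 63.8 96.3 ang 12.0 zmed 62.1
t 14.13 pos [ 0.5299 -0.371   0.213 ] rot [1.799e+02 1.000e-01 1.031e+02] | shift now-yaw [17.89  3.66  0.15] after-turn [18.1   2.38  0.15] turn 0.09
```

```bash
python3 -m jog '[[0.5,0.5,0.1,0,0.09],[0.5,1,0.13,0,0],[0.5,1,0.13,0,0],[0.5,1,0.13,0,0],[0.5,1,0.13,0,0],[0.5,1,0.13,0,0],[0.5,1,0.13,0,0],[0.5,1,0.13,0,0],[0.5,1,0.13,0,0],[0.5,1,0.13,0,0],[0.5,1,0.13,0,0],[0.5,1,0.13,0,0]]'
python3 -m jog '[[0.5,1,0.13,0,0],[0.5,1,0.13,0,0],[0.5,1,0.13,0,0],[0.5,1,0.13,0,0],[0.5,1,0.13,0,0],[0.5,1,0.13,0,0],[0.5,0.6,0.13,0,0],[0.5,0,0,0,0],[0.5,0,0,0,0]]'
python3 -c "
from h import *; step([.5202,-.006,.152],99)"
```

```text
time_s: 15.13
tool_pos: [0.5222, -0.1373, 0.2111]
tool_rot: [-180.0, -0.0, 99.0]
force: [0.5, 0.4, -0.2]
grip_width: 0.044
grasp_force: 0.0
time_s: 15.88
tool_pos: [0.5195, -0.0051, 0.2113]
tool_rot: [-180.0, 0.0, 99.1]
force: [1.7, -0.2, -0.5]
grip_width: 0.0437
grasp_force: 0.0
t 15.88 pos [ 0.5195 -0.0051  0.2113] rot [-180.     0.    99.1] | shift now-yaw [-0.05  0.03  2.96] after-turn [-0.05  0.03  2.96] turn 0.0
```

```bash
python3 -m jog '[[0.5,0,0,0.8,0],[0.5,0,0,0.8,0],[0.5,0,0,0.8,0],[0.5,0,0,0.4,0],[0.5,0,0,0.15,0],[0,0,0,0,0],[0,0,0,0,0],[0,0,0,0,0],[0,0,0,0,0],[0,0,0,0,0],[0,0,0,0,0],[0,0,0,0,0]]' 18
python3 -m jog '[[0,0,0,0,0],[0,0.0,0.1,-0.3,0],[0,0,0.13,-0.3,0],[0,0,0.25,-0.58,0],[0,0,0.32,-0.55,0],[0,0,0.36,-0.53,0],[0,0,0.41,-0.5,0],[0,0,0.45,-0.45,0],[0,0,0,0,0]]'
```

```text
time_s: 16.88
tool_pos: [0.5204, -0.0057, 0.153]
tool_rot: [179.9, 0.0, 99.0]
force: [-0.1, 0.5, 1.6]
grip_width: 0.0103
grasp_force: 18.0
time_s: 17.63
tool_pos: [0.5595, 0.0006, 0.219]
tool_rot: [-179.8, 0.0, 99.0]
force: [-6.5, -2.7, 7.4]
grip_width: 0.0105
grasp_force: 18.0
```

```bash
python3 -m jog '[[0,0,0.48,-0.41,0],[0,0,0.52,-0.37,0],[0,0,0.55,-0.32,0],[0,0,0.57,-0.28,0],[0,0,0.6,-0.22,0],[0,0,0.62,-0.17,0],[0,0,0,0,0],[0,0,0,0,0]]'
python3 - <<'E'
from cell import read_camera
import cv2
a=[cv2.resize(read_camera(n)["color"][b[1]:b[3],b[0]:b[2],::-1],(400,400)) for n,b in(("scene",(180,110,380,310)),("top",(200,120,360,280)))]
cv2.imwrite("pics/lid1.png",cv2.hconcat(a))
E
```

```text
time_s: 18.3
tool_pos: [0.6272, 0.0114, 0.2551]
tool_rot: [179.8, 0.0, 99.0]
force: [0.2, 0.1, 6.0]
grip_width: 0.0105
grasp_force: 18.0
```

View pics/lid1.png

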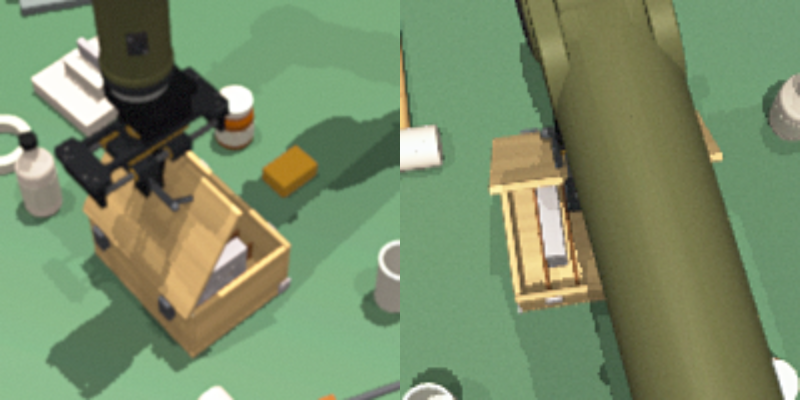

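The lid is at about 60°, with the bar still held in the fingers (scene crop, about (170,190)). I'll take it to about 90° in the grip, then let go and push from the inner face.

```bash
python3 -m jog '[[0,0,0.63,-0.08,0],[0,0,0.64,-0.03,0],[0,0,0.64,0.03,0],[0,0,0.64,0.08,0],[0,0,0.63,0.12,0],[0,0,0.62,0.16,0],[0,0,0,0,0],[0,0,0,0,0]]'
python3 -m jog '[[0.3,0,0,0,0],[0.3,0,0,0,0],[0.3,0,0,0,0],[0.3,0,0,0,0],[0.3,0,0,-0.5,0],[0.3,0,0,-1,0],[0.3,0,0,-1,0],[0.3,0,0,-1,0],[0,0,0,-1,0],[0,0,-1,0,0],[0,0,-1,0,0],[0,0,-1,0,0]]' 
python3 -m jog '[[0,0,-1,0,0],[0,0,-1,0,0],[0,0,-1,0,0],[0,0,-1,0,0],[0,0,-1,0,0],[0,0,0,0,0]]' 
python3 - <<'E'
from cell import read_camera
from h import *
P,c=cloud(read_camera("scene"),(100,80,380,320))
a=np.radians(9);X=P[:,0]*np.cos(a)+P[:,1]*np.sin(a);Y=-P[:,0]*np.sin(a)+P[:,1]*np.cos(a)
for lo in(.13,.16,.19,.22,.25):
    m=(P[:,2]>lo)&(P[:,2]<lo+.02)&(X>.6)&(X<.8)&(Y>-.2)&(Y<.03)
    print(lo,m.sum(),np.percentile(X[m],[1,10,50,90]).round(3) if m.sum()>5 else "")
step([.6,-.006,.2],99)
E
```

```text
time_s: 19.07
tool_pos: [0.703, 0.0235, 0.2486]
tool_rot: [179.7, -0.0, 99.0]
force: [3.9, 0.7, 3.6]
grip_width: 0.01
grasp_force: 18.0
time_s: 20.07
tool_pos: [0.6407, 0.0141, 0.3372]
tool_rot: [-180.0, -0.0, 99.1]
force: [0.6, 0.4, 1.2]
grip_width: 0.0073
grasp_force: 0.0
time_s: 20.57
tool_pos: [0.54, -0.0023, 0.3375]
tool_rot: [-179.9, 0.2, 99.0]
force: [0.9, 0.2, 0.2]
grip_width: 0.0005
grasp_force: 0.0
0.13 114 [0.656 0.659 0.66  0.661]
0.16 192 [0.654 0.66  0.661 0.662]
0.19 200 [0.656 0.66  0.661 0.662]
0.22 226 [0.656 0.661 0.662 0.663]
0.25 334 [0.657 0.661 0.662 0.698]
t 20.62 pos [ 0.5416 -0.0024  0.3375] rot [180.    0.2  99. ] | shift now-yaw [-0.64  2.86  6.88] after-turn [-0.64  2.86  6.88] turn -0.0
```

```bash
python3 -m jog '[[0,0,0,1,0],[0,0,0,1,0],[0,0,0.6,1,0],[0,0,0.6,1,0],[0,0,0.6,0.6,0],[0,0,0.6,0,0],[0,0,0.6,0,0],[0,0,0.6,0,0],[0,0,0.6,0,0],[0,0,0.4,0,0],[0,0,0.3,0,0],[0,0,0.3,0,0]]'
python3 -m jog '[[0,0,0.3,0,0],[0,0,0.3,0,0],[0,0,0.3,0,0],[0,0,0.3,0,0]]'
```

```text
time_s: 21.62
tool_pos: [0.6461, 0.0146, 0.2443]
tool_rot: [-180.0, -0.0, 99.1]
force: [-2.3, -0.6, 0.2]
grip_width: 0.0005
grasp_force: 1.7
time_s: 21.95
tool_pos: [0.6691, 0.018, 0.2442]
tool_rot: [-179.9, 0.0, 99.0]
force: [-3.5, -0.9, -1.7]
grip_width: 0.0001
grasp_force: 1.4
```

```bash
python3 -m jog '[[0,0,0.2,0,0],[0,0,0.2,0,0],[0,0,0.1,0,0]]'; python3 -m jog '[[0,0,0.1,0,0],[0,0,0.1,0,0]]';python3 -m jog '[[0,0,0.1,0,0],[0,0,0,0,0]]'
```

```text
time_s: 22.2
tool_pos: [0.6794, 0.0195, 0.2442]
tool_rot: [-180.0, 0.0, 99.0]
force: [-3.2, -0.5, -2.1]
grip_width: 0.0007
grasp_force: 1.2
time_s: 22.37
tool_pos: [0.6831, 0.0202, 0.2445]
tool_rot: [-180.0, 0.0, 99.0]
force: [-2.4, -0.4, -1.1]
grip_width: 0.0004
grasp_force: 1.2
time_s: 22.53
tool_pos: [0.6848, 0.0204, 0.2446]
tool_rot: [-179.9, 0.0, 99.0]
force: [-3.6, -1.1, -0.5]
grip_width: 0.0005
grasp_force: 2.0
```

```bash
for i in 1; do python3 -m jog '[[0,0,0.1,0,0],[0,0,0.1,0,0]]'; python3 -m jog '[[0,0,0.1,0,0],[0,0,0,0,0]]';done; python3 - <<'E'
from cell import read_camera
from h import *
P,c=cloud(read_camera("scene"),(100,80,380,320))
a=np.radians(9);X=P[:,0]*np.cos(a)+P[:,1]*np.sin(a);Y=-P[:,0]*np.sin(a)+P[:,1]*np.cos(a)
m=(P[:,2]>.13)&(P[:,2]<.25)&(X>.645)&(X<.72)&(Y>-.2)&(Y<.03)
b=np.arange(.13,.25,.01); e=[np.median(X[m&(abs(P[:,2]-z)<.005)]) for z in b]
print(np.round(e,3), np.degrees(np.arctan(np.polyfit(b,e,1)[0]))+90,"need 102")
E
```

```text
time_s: 22.7
tool_pos: [0.6852, 0.0205, 0.2445]
tool_rot: [-179.4, 0.1, 99.0]
force: [-18.2, -3.0, 5.8]
grip_width: 0.0005
grasp_force: 9.9
time_s: 22.87
tool_pos: [0.6853, 0.0206, 0.2446]
tool_rot: [-179.2, 0.1, 99.1]
force: [-20.9, -3.0, 7.7]
grip_width: 0.0007
grasp_force: 11.0
[0.668 0.669 0.672 0.676 0.678 0.681 0.684 0.687 0.69  0.692 0.695 0.699] 105.81987127091536 need 102
```

```bash
python3 -m jog '[[0.6,0,-0.5,0,0],[0.6,0,-1,0,0],[0.6,0,-1,-0.5,0],[0.6,0,-1,-1,0],[0.6,0,-1,-1,0],[0.6,0,-1,-1,0],[0.6,0,-1,-1,0],[0.6,-1,-1,-0.5,0],[0.6,-1,-1,0,0],[0.6,-1,-1,0,0],[0.6,-1,0,0,0],[0.6,-1,0,0,0]]'
python3 -m jog '[[0.6,-1,0,0,0],[0.6,-1,0,0,0],[0.6,-1,0,0,0],[0.6,-1,0,0,0],[0.6,0,0,0,0]]'
python3 - <<'E'
from cell import read_camera
from h import *
out=[]
for n,b in(("scene",(200,120,340,300)),("top",(220,140,350,260))):
    C=read_camera(n); np.savez(f"pics/{n}2.npz",**C)
    out.append(cv2.resize(C["color"][b[1]:b[3],b[0]:b[2],::-1],(400,500)))
    P,c=cloud(C,b); a=np.radians(9);X=P[:,0]*np.cos(a)+P[:,1]*np.sin(a)-.567;Y=-P[:,0]*np.sin(a)+P[:,1]*np.cos(a)+.0875
    for y0 in(-.06,0,.06):
        m=(abs(Y-y0)<.018)&(abs(X)<.075)&(P[:,2]>.085)&(P[:,2]<.104)
        print(n,y0,m.sum(),(np.percentile(X[m],[1,99])*1000).round(1),(np.percentile(Y[m],[2,98])*1000).round(1),np.median(P[m,2]).round(4)) if m.sum()>5 else print(n,y0,m.sum())
cv2.imwrite("pics/die.png",cv2.hconcat(out))
E
```

```text
time_s: 23.92
tool_pos: [0.5196, -0.1085, 0.3462]
tool_rot: [179.8, 0.3, 99.0]
force: [1.0, -0.4, 0.9]
grip_width: 0.052
grasp_force: 0.0
time_s: 24.33
tool_pos: [0.5318, -0.1923, 0.3432]
tool_rot: [-179.9, -0.0, 98.7]
force: [0.2, -1.5, -0.7]
grip_width: 0.0521
grasp_force: 0.0
scene -0.06 272 [-44.6  39.1] [-69.3 -47. ] 0.0971
scene 0 435 [-58.8  69.5] [-9.2 13.8] 0.0974
scene 0.06 299 [-40.1  43.3] [51.4 73.3] 0.0973
top -0.06 271 [-46.1  37.7] [-70.1 -48.6] 0.0984
top 0 397 [-59.9  68.1] [-8.9 12.4] 0.0984
top 0.06 264 [-41.8  41.8] [51.  71.9] 0.0983
```

View pics/die.png

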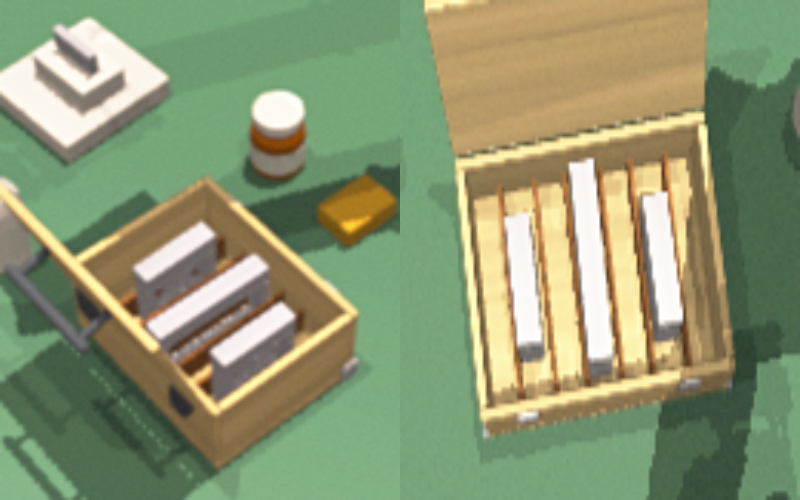

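```bash
python3 - <<'E'
from h import *
for n,b in(("scene",(200,120,340,300)),("top",(220,140,350,260))):
    P,c=cloud(dict(np.load(f"pics/{n}2.npz")),b); a=np.radians(9);X=P[:,0]*np.cos(a)+P[:,1]*np.sin(a)-.567;Y=-P[:,0]*np.sin(a)+P[:,1]*np.cos(a)+.0875
    rect(P[(abs(Y)<.018)&(abs(X)<.075)],.092,.104,name=n)
step([.578,.005,.083],9)
E
```

```text
scene 376 c 578.4 4.8 wh 130.2 25.3 ang 7.8 zmed 97.9
top 392 c 577.9 4.6 wh 130.7 22.0 ang 8.3 zmed 98.4
t 24.43 pos [ 0.532  -0.1871  0.3438] rot [-1.8e+02 -1.0e-01  9.9e+01] | shift now-yaw [ 9.13  3.77 13.04] after-turn [ 3.78 -9.13 13.04] turn 2.0
```

```bash
python3 -m jog '[[0.45,0,0,0.3,0.144],[0.45,0,0,0.3,0.144],[0.45,0,0,0.3,0.144],[0.45,0,0,0.3,0.144],[0.45,0,0,0.3,0.144],[0.45,0,0,0.3,0.144],[0.45,0,0,0.3,0.144],[0.45,0,0,0.3,0.144],[0.45,0,0,0.3,0.144],[0.45,0,0,0.3,0.144],[0.45,0,0,0.3,0.144],[0.45,0,0,0.3,0.144]]'
python3 -m jog '[[0.45,0,0,0.3,0.144],[0.45,0,0,0.3,0.144],[0.45,0.38,-0.9,0.2,0],[0.45,0.38,-0.9,0.2,0],[0.45,0.38,-0.9,0.2,0],[0.45,0.38,-0.9,0.2,0],[0.45,0.38,-0.9,0.2,0],[0.45,0.38,-0.9,0,0],[0.45,0.38,-0.9,0,0],[0.45,0.38,-0.9,0,0],[0.45,0.38,-0.9,0,0],[0.45,0.38,-0.9,0,0]]'
python3 -m jog '[[0.45,0,0,0,0],[0.45,0,0,0,0]]'
python3 -c "
from h import *; step([.578,.0047,.083],8.3)"
```

```text
time_s: 25.43
tool_pos: [0.5321, -0.1844, 0.2724]
tool_rot: [-180.0, -0.0, 21.1]
force: [0.8, -0.1, 0.5]
grip_width: 0.039
grasp_force: 0.0
time_s: 26.43
tool_pos: [0.5808, 0.0057, 0.2408]
tool_rot: [-180.0, -0.0, 8.5]
force: [0.7, -0.2, 0.2]
grip_width: 0.0393
grasp_force: 0.0
time_s: 26.6
tool_pos: [0.5807, 0.0057, 0.2407]
tool_rot: [-180.0, -0.0, 8.6]
force: [0.7, 0.2, 0.5]
grip_width: 0.0394
grasp_force: 0.0
t 26.6 pos [0.5807 0.0057 0.2407] rot [-180.    -0.     8.6] | shift now-yaw [-0.14  0.03  7.89] after-turn [-0.14  0.03  7.89] turn 0.01
```

```bash
python3 -m jog '[[0.45,-0.14,0.03,0.8,0],[0.45,0,0,0.9,0],[0.45,0,0,0.9,0],[0.45,0,0,0.9,0],[0.45,0,0,0.9,0],[0.45,0,0,0.9,0],[0.45,0,0,0.8,0],[0.45,0,0,0.6,0],[0.45,0,0,0.5,0],[0.45,0,0,0.4,0],[0.45,0,0,0.25,0],[0.45,0,0,0,0]]' 40
python3 -m jog '[[0,0,0,0,0],[0,0,0,0,0],[0,0,0,0,0],[0,0,0,0,0],[0,0,0,0,0],[0,0,0,0,0],[0,0,0,0,0],[0,0,0,0,0]]'
```

```text
time_s: 27.6
tool_pos: [0.5776, 0.0018, 0.0827]
tool_rot: [-180.0, 0.1, 8.3]
force: [-0.3, 1.0, -0.0]
grip_width: 0.039
grasp_force: 0.0
time_s: 28.27
tool_pos: [0.5786, 0.0022, 0.0842]
tool_rot: [180.0, -0.1, 8.3]
force: [-0.4, 0.8, 4.0]
grip_width: 0.0217
grasp_force: 39.9
```

```bash
python3 -m jog '[[0,0,0,-0.3,0],[0,0,0,-0.6,0],[0,0,0,-1,0],[0,0,0,-1,0],[0,0,0,-1,0],[0,0,0,-1,0],[0,0,0,-1,0],[0,0,0,-1,0],[0,0,0,-0.7,0],[0,0,0,-0.4,0],[0,0,0,0,0]]'
python3 - <<'E'
from h import *
P,_=cloud(dict(np.load("pics/top0.npz")),(190,265,235,305)); rect(P,.08,.11,name="pot")
step([.4266,.3825,.244],78.9)
E
```

```text
time_s: 29.18
tool_pos: [0.5787, 0.002, 0.2454]
tool_rot: [179.9, -0.1, 8.3]
force: [1.1, 0.2, -3.9]
grip_width: 0.0221
grasp_force: 39.9
pot 145 c 360.5 185.3 wh 56.1 57.2 ang 0.7 zmed 94.9
t 29.18 pos [0.5787 0.002  0.2454] rot [ 1.799e+02 -1.000e-01  8.300e+00] | shift now-yaw [ -4.77 -19.93   0.07] after-turn [ 17.21 -11.13   0.07] turn -1.57
```

```bash
python3 -m jog '[[0,-0.1,-0.4,-0.2,0],[0,-0.2,-0.8,-0.4,0],[0,-0.24,-1,-0.4,0],[0,-0.24,-1,0,0],[0,-0.24,-1,0,0],[0,-0.24,-1,0,0],[0,-0.24,-1,0,0],[0,-0.24,-1,0,0],[0,-0.24,-1,0,0],[0,-0.24,-1,0,0],[0,-0.24,-1,0,0],[0,-0.24,-1,0,0]]'
python3 -m jog '[[0,-0.24,-1,0,0],[0,-0.24,-1,0,0],[0,-0.24,-1,0,0],[0,-0.24,-1,0,0],[0,-0.24,-1,0,0],[0,-0.24,-1,0,0],[0,-0.24,-1,0,0],[0,-0.2,-0.8,0,0],[0,-0.2,-0.7,0,0],[0,-0.1,-0.2,0,0],[0,0,0,0,-0.08],[0,0,0,0,-0.13]]'
python3 -m jog '[[0,0,0,0,-0.14],[0,0,0,0,-0.14],[0,0,0,0,-0.14],[0,0,0,0,-0.14],[0,0,0,0,-0.14],[0,0,0,0,-0.14],[0,0,0,0,-0.14],[0,0,0,0,-0.14],[0,0,0,0,-0.14],[0,0,0,0,-0.1],[0,0,0,0,0],[0,0,0,0,0]]'
python3 - <<'E'
from h import *
step([.4266,.3825,.184],78.9)
from cell import read_camera
C=read_camera("scene"); cv2.imwrite("pics/app.png",cv2.resize(C["color"][180:380,280:460,::-1],(540,600)))
P,_=cloud(C,(320,200,440,380));
E
```

```text
time_s: 30.18
tool_pos: [0.4898, 0.2183, 0.2631]
tool_rot: [180.0, 0.1, 8.4]
force: [0.0, 0.6, -4.7]
grip_width: 0.0215
grasp_force: 39.9
time_s: 31.18
tool_pos: [0.4221, 0.3822, 0.2632]
tool_rot: [179.9, 0.1, 18.1]
force: [1.1, -0.8, -4.7]
grip_width: 0.0215
grasp_force: 39.9
time_s: 32.18
tool_pos: [0.4233, 0.3814, 0.2632]
tool_rot: [-180.0, 0.1, 78.9]
force: [0.4, -0.1, -4.8]
grip_width: 0.0217
grasp_force: 39.9
t 32.18 pos [0.4233 0.3814 0.2632] rot [-1.80e+02  1.00e-01  7.89e+01] | shift now-yaw [0.09 0.15 3.96] after-turn [0.09 0.15 3.96] turn -0.0
```

View pics/app.png

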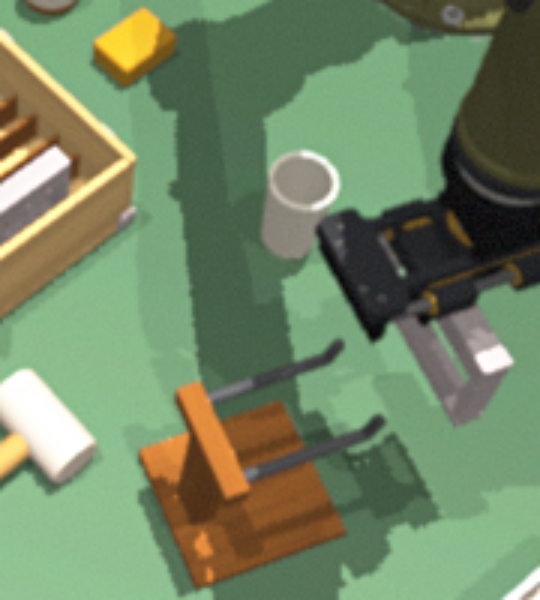

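The die hangs level in the gripper at (455,370), in front of the prong tips at (340,345) and (380,425). I'll lower it and thread it over the prongs.

```bash
python3 -m jog '[[0,0.09,0,0.4,0],[0,0,0,0.8,0],[0,0,0,0.9,0],[0,0,0,0.9,0],[0,0,0,0.6,0],[0,0,0,0.3,0],[0,0,0,0,0],[0,0,0,0,0]]'
python3 - <<'E'
from h import *
step([.5223,.3637,.184],78.9)
from cell import read_camera
P,c=cloud(read_camera("scene"),(320,180,450,380))
a=np.radians(-11.1);X=P[:,0]*np.cos(a)+P[:,1]*np.sin(a)-.4425;Y=-P[:,0]*np.sin(a)+P[:,1]*np.cos(a)-.4575
D=(abs(Y)<.075)&(X>-.12)&(X<-.075)
for z in np.arange(.09,.215,.01):
    m=D&(abs(P[:,2]-z)<.005)
    if m.sum()>3: print(z.round(3),m.sum(),(np.percentile(X[m],[5,95])*1e3).round(),(np.percentile(Y[m],[1,99])*1e3).round())
E
```

```text
time_s: 32.9
tool_pos: [0.4243, 0.3838, 0.1858]
tool_rot: [-180.0, -0.0, 79.0]
force: [-0.2, -0.4, -4.0]
grip_width: 0.0218
grasp_force: 39.9
t 32.9 pos [0.4243 0.3838 0.1858] rot [-180.   -0.   79.] | shift now-yaw [-0.05  5.    0.09] after-turn [-0.04  5.    0.09] turn 0.0
0.11 25 [-110.  -91.] [-13.  67.]
0.12 280 [-111.  -91.] [-51.  67.]
0.13 26 [-110.  -91.] [-54.  67.]
0.14 23 [-109.  -91.] [-54.  67.]
0.15 19 [-105.  -91.] [-58.  67.]
0.16 31 [-108.  -90.] [-59.  68.]
0.17 29 [-109.  -81.] [-43.  68.]
0.18 60 [-106.  -82.] [-5. 67.]
0.19 56 [-105.  -89.] [10. 68.]
0.2 216 [-110.  -90.] [23. 67.]
0.21 7 [-119. -112.] [ 6. 12.]
```

```bash
python3 -m jog '[[0,-0.03,0.2,0.05,0],[0,0,0.4,0,0],[0,0,0.5,0,0],[0,0,0.5,0,0],[0,0,0.5,0,0],[0,0,0.5,0,0],[0,0,0.5,0,0],[0,0,0.5,0,0],[0,0,0.5,0,0],[0,0,0.4,0,0],[0,0,0.3,0,0],[0,0,0.2,0,0]]'
python3 -m jog '[[0,0,0,0,0],[0,0,0,0.2,0],[0,0,0,0.3,0],[0,0,0,0.3,0],[0,0,0,0.2,0],[0,0,0,0.1,0],[0,0,0,0.05,0],[0,0,0,0,0],[0,0,0,0,0]]'
python3 -c "
from h import *; step([.5223,.3637,.157],78.9)"
```

```text
time_s: 33.95
tool_pos: [0.5232, 0.3634, 0.1843]
tool_rot: [-180.0, 0.0, 78.9]
force: [0.4, -0.5, -4.5]
grip_width: 0.0212
grasp_force: 39.9
time_s: 34.7
tool_pos: [0.5223, 0.3638, 0.1616]
tool_rot: [180.0, -0.0, 79.0]
force: [0.3, -0.2, -3.9]
grip_width: 0.0219
grasp_force: 39.9
t 34.7 pos [0.5223 0.3638 0.1616] rot [180.  -0.  79.] | shift now-yaw [-0.01  0.    0.23] after-turn [-0.01  0.    0.23] turn 0.0
```

```bash
python3 -m jog '[[0,0,0,0.05,0],[0,0,0,0.05,0],[0,0,0,0.05,0],[0,0,0,0.03,0],[0,0,0,0,0]]'; python3 -m jog '[[0,0,0,0.03,0],[0,0,0,0.03,0],[0,0,0,0,0]]'
```

```text
time_s: 35.12
tool_pos: [0.5222, 0.3636, 0.1577]
tool_rot: [-180.0, 0.0, 79.0]
force: [-0.1, 0.0, -4.6]
grip_width: 0.0213
grasp_force: 39.9
time_s: 35.37
tool_pos: [0.5223, 0.3638, 0.1572]
tool_rot: [180.0, 0.0, 79.0]
force: [-1.4, -0.6, -1.3]
grip_width: 0.0216
grasp_force: 39.8
```

Contact has begun. I'll ease it down a touch, then release.

```bash
python3 -m jog '[[0,0,0,0.03,0],[0,0,0,0.02,0],[0,0,0,0,0]]'; python3 -m jog '[[0.4,0,0,0,0],[0.4,0,0,0,0],[0.4,0,0,0,0],[0.4,0,0,0,0],[0.4,0,0,0,0],[0.4,0,0,0,0],[0.4,0,0,0,0]]'
python3 -m jog '[[0.4,0,0,-0.2,0],[0.4,0,0,-0.4,0],[0.4,0,0,-0.6,0],[0.4,0,0,-1,0],[0.4,0,0,-1,0],[0.4,0,0,-1,0],[0.4,0,0,-1,0],[0.4,0,0,0,0],[0.4,0,0,0,0],[0.4,0,0,0,0]]'
python3 - <<'E'
from h import *
from cell import read_camera
o=[]
for n,b in(("scene",(300,250,440,390)),("top",(80,160,220,300))):
    C=read_camera(n); o.append(cv2.resize(C["color"][b[1]:b[3],b[0]:b[2],::-1],(400,400)))
    P,c=cloud(C,b)
    a=np.radians(-11.1);X=P[:,0]*np.cos(a)+P[:,1]*np.sin(a)-.4425;Y=-P[:,0]*np.sin(a)+P[:,1]*np.cos(a)-.4575
    m=(abs(Y)<.08)&(abs(X)<.035)&(P[:,2]>.163)&(P[:,2]<.178)
    rect(P[m],.1,.2,name=n); print((np.percentile(X[m],[2,98])*1e3).round(),(np.percentile(Y[m],[1,99])*1e3).round()) if m.sum()>3 else 0
cv2.imwrite("pics/hung.png",cv2.hconcat(o))
C=read_camera("scene"); cv2.imwrite("pics/final.png",C["color"][:,:,::-1])
E
```

```text
time_s: 35.62
tool_pos: [0.5223, 0.3638, 0.1571]
tool_rot: [180.0, 0.0, 79.0]
force: [-3.1, -3.1, 5.0]
grip_width: 0.0218
grasp_force: 39.8
time_s: 36.2
tool_pos: [0.5223, 0.3638, 0.1556]
tool_rot: [-180.0, 0.0, 79.0]
force: [0.2, 0.1, -0.4]
grip_width: 0.0353
grasp_force: 0.0
time_s: 37.03
tool_pos: [0.5222, 0.3636, 0.2598]
tool_rot: [180.0, 0.0, 79.0]
force: [-0.4, 0.2, -0.2]
grip_width: 0.0346
grasp_force: 0.0
scene 450 c 522.6 366.5 wh 128.3 24.0 ang 79.5 zmed 170.8
[-11.  10.] [-40.  66.]
top 73 c 520.4 317.2 wh 46.2 16.0 ang 55.4 zmed 171.3
[-7. 10.] [-64. -26.]
```

View pics/hung.png

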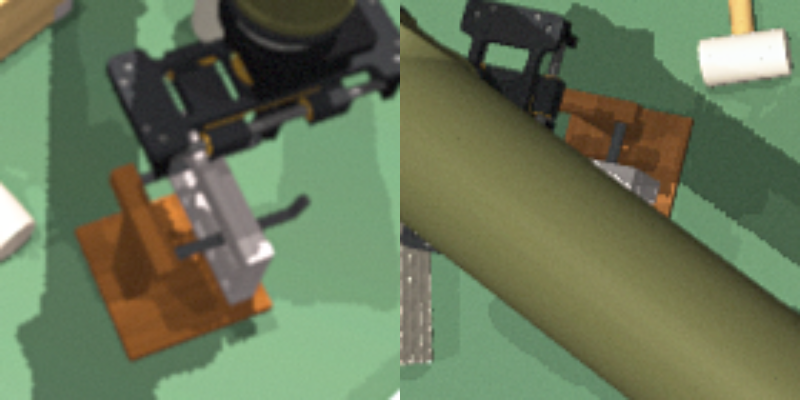

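View pics/final.png

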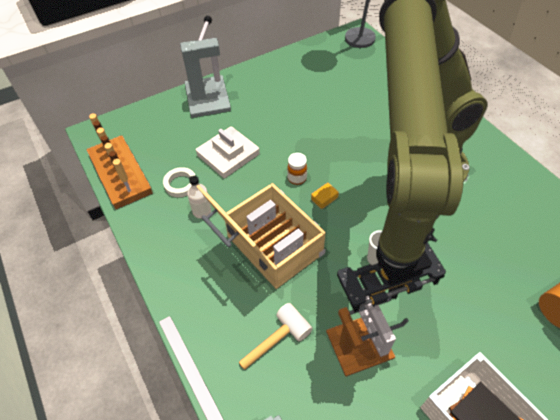

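The die hangs centred and level on both prongs at (378,325). The weight is on the slab at (228,148), the lid is open at (222,215), both short dies are in their slots and the bystanders look undisturbed. I'll hand the job in.

```bash
python3 -c "
from cell import env; print(env.sign_off())"
```

```text
the job is handed in; nothing more can be done
None
```

I set the weight flat on the slab, opened the lid back to its stop and hung the long die level over both prongs, then handed the job in at about 37 s; sign-off returned no verdict. The final picture shows both short dies in their slots and the bystanders undisturbed.

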